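# Guide rod through the hinge jig

### The arm

A 6-joint arm with a two-finger parallel gripper is mounted at the origin on the work surface. World frame = base frame: x ahead of the robot, y to its left, z up, the work surface at z = 0. Lengths are in m, angles in rad, forces in N, time in s.
With the tool pointing down it reaches from about 0.375 to 0.925 m from the base axis. Payload 5.7 kg.
Tool frame: the origin (TCP) lies where the fingers leave the gripper's body, on its centre line; the fingertips stand 80 mm ahead of it and the grasp point (between the pads) lies bot.pinch_z ahead of it (bot.pinch_z is the distance from the TCP to the grasp point, in m); z points along the fingers, y is the direction in which the jaws open and shut (so a half turn about z gives the same grasp; the last joint's range is limited). The gripper opens to 88 mm and grips with 3 to 60 N. Pads are 20 mm wide; open, the fingers measure 115 mm over their backs; the gripper's body (75 mm by 178 mm) begins 61 mm behind the grasp point.
Start: joints at [-1.269, 0.359, 1.51, -0, 1.272, -0.115], TCP at [0.243, -0.549, 0.303] pointing down, gripper open.
Joint ranges: [-2.97, 2.97], [-1.01, 2.36], [0.21, 2.38], [-0.96, 4.11], [0.2, 2.71], [-2.98, 2.98]. Speed limits (rad/s): [2.39, 2.39, 3.14, 3.14, 3.14, 3.14].

### API

Orientations are given as a unit quaternion [x, y, z, w].
In Python, from bench import bot gives the robot as it stands. The module is installed in compiled form; this text tells all that it offers.
- The arm moves only by the shell command python3 -m creep 'ROWS' [OPENING] [FORCE]. ROWS is JSON, a list of rows, each an object of numbers: "tx", "ty", "tz": the shift along the tool's x, y, z in mm; "roll": the turn about the tool's z in rad. A call has 1 to 8 rows; each row shifts and turns the commanded pose from where the row before left it, along the tool's axes as they then stand; what a row does not reach is not made up. A row lasts 1/8 s, in which the tool goes at most 62.5 mm and 10.7 degrees, less where a joint would pass 70% of its speed; a pose out of reach is approached as far as the arm can. A call is refused whole if a number of a shift passes 62.5 or a number of a turn 0.188, either way. A call with a gripper value outside its range is refused whole. OPENING is the closure, from -1 (fully open) to 1 (shut), set as the call begins (- or left out, the last holds). The fingers move at their own pace and stop on an object; FORCE is the grip in N (left out, the last holds). Time passes only in rows, so rows that do not move let the fingers close. It gives the time, the measured TCP pose, the force and the opening at its end, in the units of the state.
- bot.observe(): the state, without advancing time (a new reading comes with each control period).
- bot.camera(name): name is "scene" or "top"; returns a dict with "img" (480x640x3 uint8, red, green, blue), "intrinsics" (3x3 intrinsics, pixels), "world_to_cam" (4x4, takes a point from world to camera coordinates). Camera axes: x right, y up, looking along -z (the intrinsics and any distortion apply to the point x, -y, -z); pixel columns grow to the right and rows downward; lengths in m; the calibration is good to about 2 mm. A picture is of the moment at which its call begins. There is no depth.
- bot.hand_in(): hands the job in, once; it reports no verdict.
The state is a dict: "t": time; "qpos": joint angles; "qd": joint speeds; "joint_torque": joint torques, N m; "ee_pos": TCP position; "orientation": TCP orientation; "ft_force": force on the tool from outside, world axes, zero at the start; "ft_torque": the same for the moment, N m; "gripper_width": finger opening in m.
Only numpy, scipy, OpenCV 4.12 (cv2) and the standard library are available. Lean on these libraries where they do the work, as an engineer would, in place of code of your own. Each camera call takes 0.05 s, during which the arm holds its last target. There are 200 camera calls.

### The job

On the garage bench, first slide the black grip of the hinge jig all the way to its end stop so that the jig's two eyes line up, then take the long slender rod from the wooden rack and thread it from above down through the upper eye and the lower eye. Finish still holding the rod in the gripper, upright and spanning both eyes, with the whole groove at its lower end showing below the lower eye for the retaining clip, and its end well clear of the jig's base plate: do not let go. Leave the other two rods in the rack and the spray can, wrench and jar where they are.

Things in the scene. Friction and masses are not known exactly. Their poses are not given: they have to be found in the camera images.
- jig: Hinge jig fixed to the bench. Origin on the bench straight below the upper eye; z up; y = slide direction, towards post and end stop. Base plate 100 mm (x) by 310 mm (y -205 to +105), top at z = 12 mm; rails to z = 22 at x = +-27. A post 50 mm wide at y = 45 to 80 mm carries the upper eye on a 32 mm wide arm; nothing fixed is higher than 120 mm.
- upper_eye (a point): Centre of the top mouth of the upper eye, a fixed vertical steel ring, 38 mm outside, 17 mm bore, from 102 to 120 mm above the bench. This point is at its top face, 120 mm up.
- slide (a joint): Position of the jig's dark steel carriage, m: 0 = far end, 0.090 = at the end stop, where the lower eye is exactly under the upper eye. Starts somewhere between 0 and 0.05. Grows along the jig's +y. Friction about 1.5 N; it stays where it is left.
- slide_grip (a point): Centre of the top of the carriage's upright black grip: 22 mm (jig x) by 30 mm (jig y), 40 mm tall, top 112 mm above the bench. It stands on the carriage's 30 mm wide arm (top at 72 mm), 80 mm on the -y side of the lower eye.
- lower_eye (a point): Centre of the top mouth of the lower eye, a vertical steel ring on the carriage, 38 mm outside, 17 mm bore, from 56 to 72 mm above the bench; open below, with 44 mm free down to the base plate. This point is at its top face, 72 mm up.
- rack: Light wooden rack block fixed to the bench, 200 mm (its x) by 50 mm (its y), 50 mm high, origin under its centre. Three blind holes, 16 mm wide and 40 mm deep (floor 10 mm above the bench), in a row along its x at -65, 0 and +65 mm. One rod stands upright in each, in any order.
- long_rod: The rod to use: plain headless steel rod, 14 mm diameter, 180 mm long, about 0.2 kg (let go in the eyes, it would fall onto the base plate). Origin at the centre of its lower end, z along it to the top. Both ends taper from 14 to 8 mm over the last 7 mm; a dark groove lies 8.5 to 11.5 mm from each end. In the rack its top is 190 mm above the bench.
- long_rod_top (a point): Centre of the top end of the long slender rod, 180 mm from its origin.
- short_rod: Bystander rod of the same 14 mm diameter but only 100 mm long (top 110 mm above the bench). Origin at its lower end. Leave in the rack.
- thick_rod: Bystander stepped rod, 180 mm long, 22 mm diameter above a 60 mm long 14 mm foot; too thick for the eyes. Origin at its lower end. Leave in the rack.
- spray_can: Bystander can, 58 mm diameter, 150 mm high, origin under its centre. Leave alone.
- wrench: Bystander steel wrench lying on the bench, about 180 mm long. Leave alone.
- jar: Bystander glass jar with steel cap, 60 mm diameter, 70 mm high, origin under its centre. Leave alone.

How it is judged:
On the way, in this order (a step that is already met when the one before it is completed fails the run):
1. the slide is at its end stop (value of joint slide above 0.0865 m), for 0.2 s.
2. the long rod's lower end is inside the upper eye, from above (horizontal distance between long_rod and upper_eye below 0.006 m and angle between the z axis of long_rod and the z axis of jig, either way round below 0.1 rad and z of long_rod in the frame of upper_eye between -0.046 and -0.005 m), for 0.05 s.
At the end, for the whole second after the job is handed in: Slide within 3.5 mm of its stop; long rod upright (0.1 rad), its lower end within 6 mm of the lower eye's axis, 11.5 mm or more below that eye's underside and 5 mm or more above the base plate; the fingers still grip it (over 1 N) and it is still (under 0.02 m/s) (value of joint slide above 0.0865 m and horizontal distance between long_rod and lower_eye below 0.006 m and angle between the z axis of long_rod and the z axis of jig, either way round below 0.1 rad and horizontal distance between long_rod and upper_eye below 0.009 m and horizontal distance between long_rod_top and upper_eye below 0.02 m and z of long_rod in the frame of lower_eye between -0.055 and -0.0275 m and contact force between the fingers and long_rod above 1 N and linear speed of long_rod below 0.02 m/s); the arm keeps its last pose, push and grip.
It fails at once if another rod was lifted or pulled out of the rack (moved over 30 mm) (distance of any of short_rod, thick_rod from where it was at the start of the episode above 0.03 m).
It fails at once if the spray can, wrench or jar was moved by more than 40 mm (distance of any of spray_can, wrench, jar from where it was at the start of the episode above 0.04 m).
It also fails if it takes over 62 s, if anything falls off the work surface, if the arm or the gripper's body presses on something with over 40 N, if the wrist force passes 120 N, or if a joint passes its speed limit or range.

## Working session

There is one attempt and no reset: what is moved stays moved. The work goes in short steps, Python scripts to look and compute and a shell command to move; the robot and the scene stay as the last step left them, time stands still between calls to the robot, and variables do not carry over. Pictures are saved under pics/ and viewed, about 8 in all and at most 12, crops included, and the job is handed in when it is done.

```bash
mkdir -p pics
cat > h.py <<'E'
import numpy as np, cv2
from bench import bot
def cam(n):
    c=bot.camera(n); return c['img'],np.array(c['intrinsics']),np.array(c['world_to_cam'])
def ray(K,T,u,v):
    d=np.linalg.inv(K)@np.array([u,v,1.]); d=np.array([d[0],-d[1],-d[2]])
    R=T[:3,:3]; return -R.T@T[:3,3], R.T@d
def onz(K,T,u,v,z):
    o,d=ray(K,T,u,v); return o+d*(z-o[2])/d[2]
def proj(K,T,p):
    q=T[:3,:3]@np.array(p)+T[:3,3]; q=K@np.array([q[0],-q[1],-q[2]]); return q[:2]/q[2]
def save(n,img): cv2.imwrite('pics/'+n,img[...,::-1])
E
python3 - <<'E'
from h import *
for n in('scene','top'):
    i,K,T=cam(n); save(n+'0.png',i); print(n,K.tolist(),ray(K,T,320,240))
s=bot.observe();print(bot.pinch_z,s)
E
```

```text
scene [[508.0526518655571, 0.0, 314.36435155112076], [0.0, 508.0526518655571, 238.99553721741873], [0.0, 0.0, 1.0]] (array([ 1.10253479, -0.12939764,  0.99841562]), array([-0.49972008,  0.09334906, -0.86121586]))
top [[453.74589618000954, 0.0, 321.2965940508951], [0.0, 453.74589618000954, 240.19400546088409], [0.0, 0.0, 1.0]] (array([ 0.36278368, -0.06324567,  1.18449549]), array([ 0.23582965,  0.0056956 , -0.97178201]))
0.0613 {'t': 0.1, 'qpos': array([-1.26911695e+00,  3.59422320e-01,  1.51134033e+00, -2.32255111e-05,
        1.27251567e+00, -1.15058498e-01]), 'qd': array([ 0.00105565, -0.00123241, -0.0015018 ,  0.00153362, -0.00123765,
       -0.00109027]), 'joint_torque': array([ 3.33585613e-04, -5.16358459e+01, -2.71407938e+01,  6.76043518e-02,
        2.76679918e-02, -2.20389859e-05]), 'ee_pos': array([ 0.24272564, -0.54815658,  0.30189376]), 'orientation': array([ 9.78368570e-01,  2.06867666e-01, -8.95797444e-05, -8.38131269e-04]), 'ft_force': array([-0.08903966,  0.28696061,  0.26424164]), 'ft_torque': array([-0.0126961 , -0.0215131 , -0.00807391]), 'gripper_width': 0.0879020448523953}
```

View pics/scene0.png

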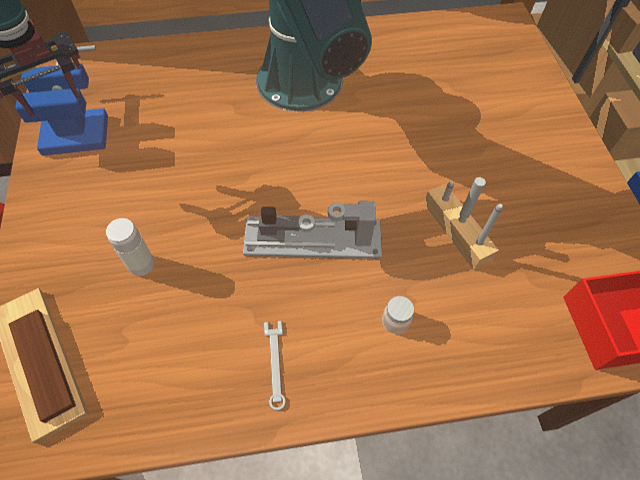

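View pics/top0.png

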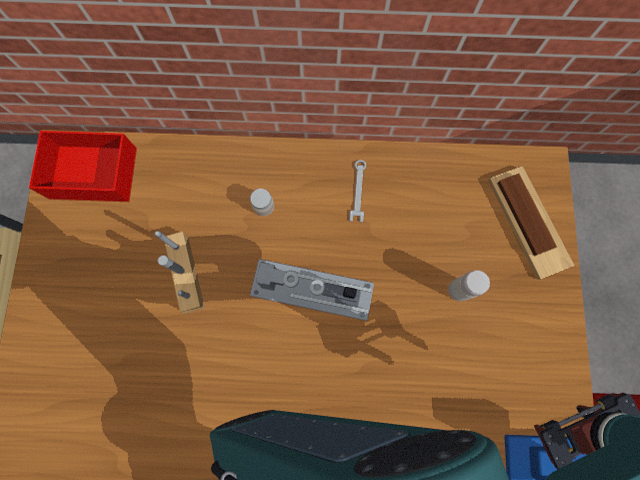

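The views show the jig (scene 245–380, 205–258), with its grip at (268,214), lower eye (307,222) and upper eye (337,212). In the rack, the long rod is at about (498,209), the thick one at (478,184) and the short one at (448,185). Next I zoom in on the rack and jig.

Run:
```python
from h import *
a=cv2.imread('pics/scene0.png');b=cv2.imread('pics/top0.png')
def c(i,x,y,w,h,f): return cv2.resize(i[y:y+h,x:x+w],None,fx=f,fy=f,interpolation=cv2.INTER_CUBIC)
m=np.vstack([np.hstack([c(a,240,190,150,75,2.6667),c(a,420,170,100,50,4)[:200]]),np.hstack([c(b,245,250,133,75,3),c(b,145,225,100,56,4)[:225].copy() if 0 else cv2.resize(b[225:320,145:245],(401,225),interpolation=cv2.INTER_CUBIC)])][0:0]) if 0 else None
A=c(a,240,195,150,70,2.6667)[:186,:400];B=c(a,420,170,100,100,4)
C=c(b,240,250,140,80,400/140);D=c(b,140,220,100,100,4)
L=np.vstack([B,D]);R=np.hstack([B,D]) 
W=np.hstack([cv2.resize(A,(400,186)),cv2.resize(C,(400,228))[:186]])
save('z1.png',np.vstack([R,W])[...,::-1])
```

```text
(no output)
```

View pics/z1.png

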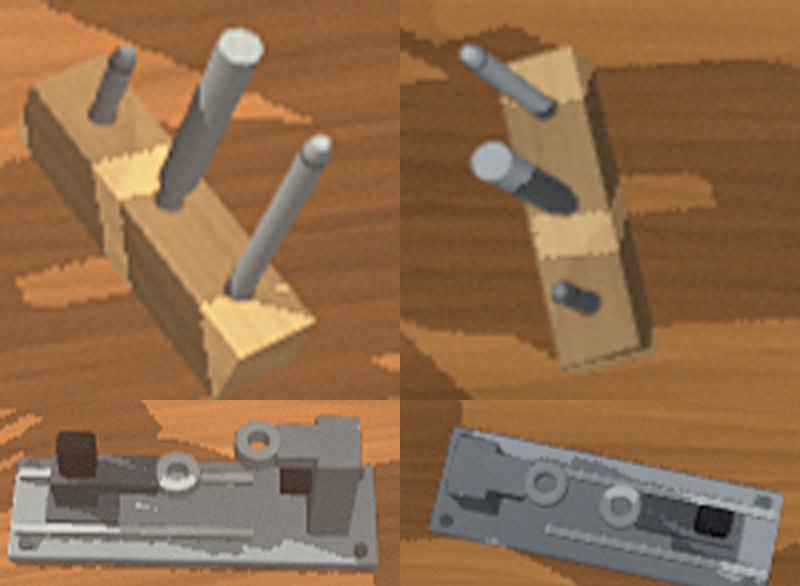

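Scene crop: long rod tip is at (500,206) and the rod meets the rack top at (480,242). Top crop: tip at (157,233), foot at (176,247). Eye and grip centres are clear in both views.

Run:
```python
from h import *
s,Ks,Ts=cam('scene');t,Kt,Tt=cam('top')
P={'rodtop':((499.5,205.8),(157.2,233.2),.19),'rodfoot':((479.8,242.5),(176.3,246.8),.05),'thicktop':((480.4,181.8),(162.8,260.2),.19),'shorttop':((450.7,184.5),(180,292.5),.11),'ue':((336.2,209.8),(290.6,279.2),.12),'le':((306.6,221.8),(316.8,287.2),.072),'grip':((268.5,209.5),(349.7,291.7),.112)}
for n,(a,b,z) in P.items():
    o1,d1=ray(Ks,Ts,*a);o2,d2=ray(Kt,Tt,*b)
    x=np.linalg.lstsq(np.c_[d1,-d2],o2-o1,rcond=None)[0];p=o1+d1*x[0];q=o2+d2*x[1]
    print(n,'tri',((p+q)/2).round(4),'gap',np.linalg.norm(p-q).round(4),'z-planes',onz(Ks,Ts,*a,z).round(4)[:2],onz(Kt,Tt,*b,z).round(4)[:2])
# base corners
m=cv2.cvtColor(t,cv2.COLOR_RGB2HSV);k=((m[...,1]<70)).astype(np.uint8);k[:250]=0;k[330:]=0;k[:,:240]=0;k[:,385:]=0
c=max(cv2.findContours(k,0,2)[0],key=cv2.contourArea);bx=cv2.boxPoints(cv2.minAreaRect(c));print(bx.round(1).tolist())
w=np.array([onz(Kt,Tt,*u,.012)[:2] for u in bx]);print(w.round(3).tolist(),[np.linalg.norm(w[i]-w[i-1]).round(3) for i in range(4)])
```

```text
rodtop tri [0.6082 0.3122 0.1891] gap 0.0021 z-planes [0.6086 0.3129] [0.6077 0.3107]
rodfoot tri [0.6087 0.3131 0.0489] gap 0.0044 z-planes [0.6093 0.3149] [0.608  0.3104]
thicktop tri [0.5469 0.2933 0.1887] gap 0.0035 z-planes [0.5476 0.2946] [0.5462 0.291 ]
shorttop tri [0.4856 0.2727 0.1031] gap 0.001 z-planes [0.4903 0.2701] [0.4847 0.27  ]
ue tri [0.524  0.0102 0.1174] gap 0.0015 z-planes [0.5257 0.0106] [0.5235 0.0093]
le tri [ 0.5136 -0.0515  0.069 ] gap 0.0025 z-planes [ 0.5156 -0.0505] [ 0.513  -0.0528]
grip tri [ 0.4995 -0.13    0.113 ] gap 0.0027 z-planes [ 0.4989 -0.1286] [ 0.4995 -0.1314]
[[249.1999969482422, 295.70001220703125], [257.20001220703125, 257.70001220703125], [374.6000061035156, 282.3999938964844], [366.6000061035156, 320.3999938964844]]
[[0.493, 0.121], [0.594, 0.107], [0.538, -0.202], [0.44, -0.182]] [np.float64(0.308), np.float64(0.101), np.float64(0.314), np.float64(0.1)]
```

Triangulated heights match the stated ones within 3 mm, and the base plate measures 101 x 311 mm. Jig yaw is about -10.3° and the slide is at about 0.027. First I turn the jaws along jig x and go above the grip.

```bash
python3 -m creep '[{"roll":-0.162},{"roll":-0.162},{"roll":-0.162},{"roll":-0.162},{"roll":-0.162},{"roll":-0.162}]' -1 15; python3 -m creep '[{"tx":57,"ty":22},{"tx":57,"ty":22},{"tx":57,"ty":22},{"tx":57,"ty":22},{"tx":57,"ty":22},{"tx":57,"ty":22},{"tx":57,"ty":22},{"tx":57,"ty":22}]'
cat >> h.py <<'E'
from scipy.spatial.transform import Rotation as Ro
def to(p,yaw=None):
    s=bot.observe();M=Ro.from_quat(s['orientation']).as_matrix()
    print('t',s['t'],'tcp',s['ee_pos'].round(4),'w',s['gripper_width'].round(4),'F',s['ft_force'].round(1),'yang',np.arctan2(M[1,1],M[0,1]).round(4),'tilt',M[:,2].round(4),'q6',s['qpos'][5].round(2))
    print('need mm',(1e3*M.T@(np.array(p)-s['ee_pos'])).round(1))
E
python3 -c "
from h import *
to([.4993,-.130,.162])"
```

```text
invalid input at $[0]: expected keys tx, ty, tz, roll
invalid input at $[0]: expected keys tx, ty, tz, roll
Traceback (most recent call last):
  File "h.py", line 16, in to
    print('t',s['t'],'tcp',s['ee_pos'].round(4),'w',s['gripper_width'].round(4),'F',s['ft_force'].round(1),'yang',np.arctan2(M[1,1],M[0,1]).round(4),'tilt',M[:,2].round(4),'q6',s['qpos'][5].round(2))
                                                    ^^^^^^^^^^^^^^^^^^^^^^^^
AttributeError: 'float' object has no attribute 'round'
```

All four keys are required in each row.

```bash
sed -i "s/s\['gripper_width'\].round(4)/round(s['gripper_width'],4)/" h.py
python3 -m creep '[{"tx":0,"ty":0,"tz":0,"roll":-0.162},{"tx":0,"ty":0,"tz":0,"roll":-0.162},{"tx":0,"ty":0,"tz":0,"roll":-0.162},{"tx":0,"ty":0,"tz":0,"roll":-0.162},{"tx":0,"ty":0,"tz":0,"roll":-0.162},{"tx":0,"ty":0,"tz":0,"roll":-0.162}]' -1 15; python3 -m creep '[{"tx":57,"ty":22,"tz":0,"roll":0},{"tx":57,"ty":22,"tz":0,"roll":0},{"tx":57,"ty":22,"tz":0,"roll":0},{"tx":57,"ty":22,"tz":0,"roll":0},{"tx":57,"ty":22,"tz":0,"roll":0},{"tx":57,"ty":22,"tz":0,"roll":0},{"tx":57,"ty":22,"tz":0,"roll":0},{"tx":57,"ty":22,"tz":0,"roll":0}]'
python3 -c "
from h import *
to([.4993,-.130,.162])"
```

```text
t: 0.95
ee_pos: [0.2428, -0.5485, 0.3024]
orientation: [0.767, 0.642, 0.0, -0.0]
ft_force: [0.9, 0.3, 0.1]
gripper_width: 0.0878
t: 1.95
ee_pos: [0.4993, -0.1302, 0.3028]
orientation: [0.768, 0.64, 0.0, 0.0]
ft_force: [0.5, -0.3, -0.1]
gripper_width: 0.0875
t 1.95 tcp [ 0.4993 -0.1302  0.3028] w 0.0875 F [ 0.5 -0.3 -0.1] yang -0.182 tilt [ 3.e-04 -2.e-04 -1.e+00] q6 -0.21
need mm [ 2.000e-01 -1.000e-01  1.408e+02]
```

```bash
python3 -m creep '[{"tx":0,"ty":0,"tz":35,"roll":0},{"tx":0,"ty":0,"tz":35,"roll":0},{"tx":0,"ty":0,"tz":35,"roll":0},{"tx":0,"ty":0,"tz":25,"roll":0},{"tx":0,"ty":0,"tz":10,"roll":0},{"tx":0,"ty":0,"tz":0,"roll":0}]'; python3 -m creep '[{"tx":0,"ty":0,"tz":0,"roll":0},{"tx":0,"ty":0,"tz":0,"roll":0},{"tx":0,"ty":0,"tz":0,"roll":0},{"tx":0,"ty":0,"tz":0,"roll":0},{"tx":0,"ty":0,"tz":0,"roll":0},{"tx":0,"ty":0,"tz":0,"roll":0}]' 1 15
```

```text
t: 2.7
ee_pos: [0.4984, -0.1319, 0.1624]
orientation: [0.768, 0.64, -0.0, -0.0]
ft_force: [-0.9, 0.5, 0.3]
gripper_width: 0.0876
t: 3.45
ee_pos: [0.4985, -0.132, 0.1626]
orientation: [0.768, 0.64, 0.0, -0.0]
ft_force: [-0.0, -0.5, -1.1]
gripper_width: 0.0312
```

```bash
python3 -m creep '[{"tx":0,"ty":0,"tz":0,"roll":0},{"tx":0,"ty":0,"tz":0,"roll":0},{"tx":0,"ty":0,"tz":0,"roll":0},{"tx":0,"ty":0,"tz":0,"roll":0}]'; python3 -m creep '[{"tx":10,"ty":0,"tz":0,"roll":0},{"tx":10,"ty":0,"tz":0,"roll":0},{"tx":10,"ty":0,"tz":0,"roll":0},{"tx":10,"ty":0,"tz":0,"roll":0},{"tx":10,"ty":0,"tz":0,"roll":0},{"tx":5,"ty":0,"tz":0,"roll":0}]'; python3 -m creep '[{"tx":5,"ty":0,"tz":0,"roll":0},{"tx":4,"ty":0,"tz":0,"roll":0},{"tx":3,"ty":0,"tz":0,"roll":0},{"tx":3,"ty":0,"tz":0,"roll":0},{"tx":0,"ty":0,"tz":0,"roll":0},{"tx":0,"ty":0,"tz":0,"roll":0}]'
```

```text
t: 3.95
ee_pos: [0.5003, -0.1325, 0.1629]
orientation: [0.768, 0.64, 0.001, 0.001]
ft_force: [5.7, -0.4, -2.9]
gripper_width: 0.0218
t: 4.7
ee_pos: [0.5099, -0.0779, 0.1629]
orientation: [0.768, 0.64, 0.001, 0.001]
ft_force: [4.4, -3.7, -3.8]
gripper_width: 0.0217
t: 5.45
ee_pos: [0.5119, -0.0662, 0.163]
orientation: [0.768, 0.641, -0.001, 0.003]
ft_force: [1.5, -15.3, -1.1]
gripper_width: 0.0221
```

Gripped (21.8 mm, as expected), dragged about 67 mm, and there is a 15 N reaction at the stop. Release, rise, and turn for the rod.

```bash
python3 -m creep '[{"tx":0,"ty":0,"tz":0,"roll":0},{"tx":0,"ty":0,"tz":0,"roll":0},{"tx":0,"ty":0,"tz":0,"roll":0},{"tx":0,"ty":0,"tz":0,"roll":0}]' -1 15; python3 -m creep '[{"tx":0,"ty":0,"tz":-30,"roll":0},{"tx":0,"ty":0,"tz":-40,"roll":0},{"tx":0,"ty":0,"tz":-40,"roll":0},{"tx":0,"ty":0,"tz":-30,"roll":0},{"tx":0,"ty":0,"tz":0,"roll":0}]'
python3 -m creep '[{"tx":0,"ty":0,"tz":0,"roll":0.18},{"tx":0,"ty":0,"tz":0,"roll":0.18},{"tx":0,"ty":0,"tz":0,"roll":0.18},{"tx":0,"ty":0,"tz":0,"roll":0.18},{"tx":0,"ty":0,"tz":0,"roll":0.18},{"tx":0,"ty":0,"tz":0,"roll":0.18}]'
python3 -c "
from h import *
to([.608,.312,.302])"
```

```text
t: 5.95
ee_pos: [0.511, -0.0628, 0.1626]
orientation: [0.768, 0.64, -0.0, -0.0]
ft_force: [-0.6, 0.9, 0.5]
gripper_width: 0.0584
t: 6.58
ee_pos: [0.5125, -0.0633, 0.3049]
orientation: [0.768, 0.64, 0.002, 0.002]
ft_force: [-0.6, -0.0, -0.7]
gripper_width: 0.088
t: 7.32
ee_pos: [0.5103, -0.0628, 0.3009]
orientation: [0.989, 0.151, -0.001, -0.001]
ft_force: [0.3, -0.5, -0.6]
gripper_width: 0.0874
t 7.325 tcp [ 0.5103 -0.0628  0.3009] w 0.0874 F [ 0.3 -0.5 -0.6] yang -1.2678 tilt [-0.0029  0.001  -1.    ] q6 1.01
need mm [ 205.1 -328.6   -1.1]
```

```bash
python3 -m creep '[{"tx":29.3,"ty":-47,"tz":0,"roll":0},{"tx":29.3,"ty":-47,"tz":0,"roll":0},{"tx":29.3,"ty":-47,"tz":0,"roll":0},{"tx":29.3,"ty":-47,"tz":0,"roll":0},{"tx":29.3,"ty":-47,"tz":0,"roll":0},{"tx":29.3,"ty":-47,"tz":0,"roll":0},{"tx":29.3,"ty":-47,"tz":0,"roll":0},{"tx":0,"ty":0,"tz":0,"roll":0}]'
python3 - <<'E'
from h import *
to([.608,.312,.202])
s,Ks,Ts=cam('scene');t,Kt,Tt=cam('top')
def c(i,x,y,w,h,f): return cv2.resize(i[y:y+h,x:x+w],None,fx=f,fy=f,interpolation=cv2.INTER_CUBIC)
save('z2.png',np.hstack([np.vstack([c(s,290,180,100,75,4),c(t,250,250,100,75,4)]),np.vstack([c(s,420,150,100,75,4),c(t,130,215,100,75,4)])]))
E
```

```text
t: 8.32
ee_pos: [0.6062, 0.3162, 0.3001]
orientation: [0.988, 0.156, -0.001, -0.0]
ft_force: [-0.3, 0.1, -0.6]
gripper_width: 0.0878
t 8.325 tcp [0.6062 0.3162 0.3001] w 0.0878 F [-0.3  0.1 -0.6] yang -1.258 tilt [-2.1e-03  4.0e-04 -1.0e+00] q6 1.64
need mm [ 0.6  4.7 98.1]
```

View pics/z2.png

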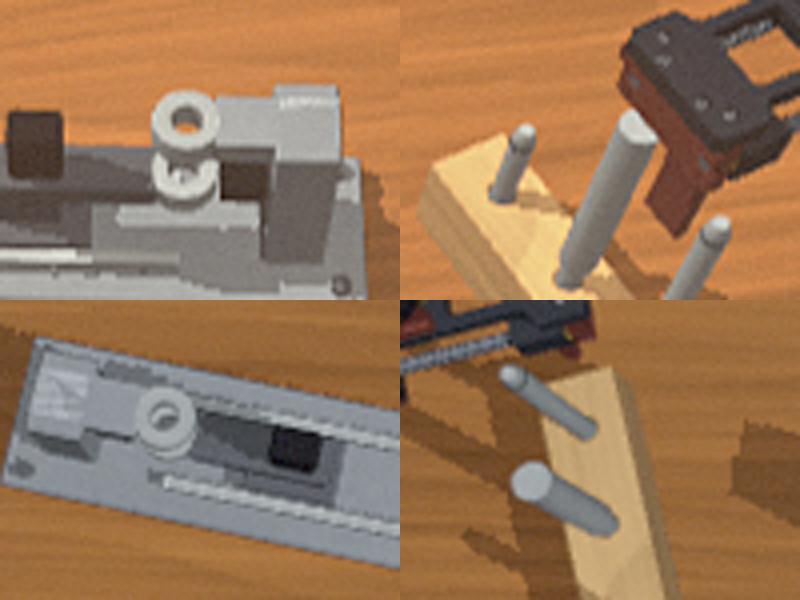

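Lower eye now sits under the upper eye, and the holes are concentric in both views: scene hole (336.4,209.4), top (290.9,279.0). The rod tip is at scene (499.2,206), where it was measured before. Descend and grasp.

```bash
python3 -m creep '[{"tx":0.5,"ty":4.7,"tz":0,"roll":0},{"tx":0,"ty":0,"tz":20,"roll":0},{"tx":0,"ty":0,"tz":25,"roll":0},{"tx":0,"ty":0,"tz":25,"roll":0},{"tx":0,"ty":0,"tz":20,"roll":0},{"tx":0,"ty":0,"tz":8,"roll":0},{"tx":0,"ty":0,"tz":0,"roll":0}]'; python3 -c "
from h import *
to([.608,.312,.202])"; python3 -m creep '[{"tx":0,"ty":0,"tz":0,"roll":0},{"tx":0,"ty":0,"tz":0,"roll":0},{"tx":0,"ty":0,"tz":0,"roll":0},{"tx":0,"ty":0,"tz":0,"roll":0},{"tx":0,"ty":0,"tz":0,"roll":0},{"tx":0,"ty":0,"tz":0,"roll":0},{"tx":0,"ty":0,"tz":0,"roll":0},{"tx":0,"ty":0,"tz":0,"roll":0}]' 1 30;python3 -m creep '[{"tx":0,"ty":0,"tz":0,"roll":0},{"tx":0,"ty":0,"tz":0,"roll":0},{"tx":0,"ty":0,"tz":0,"roll":0},{"tx":0,"ty":0,"tz":0,"roll":0}]'
```

```text
t: 9.3
ee_pos: [0.6084, 0.3072, 0.2045]
orientation: [0.988, 0.153, -0.0, 0.0]
ft_force: [0.3, -0.1, 0.0]
gripper_width: 0.0879
t 9.3 tcp [0.6084 0.3072 0.2045] w 0.0879 F [ 0.3 -0.1  0. ] yang -1.2631 tilt [-8.e-04 -3.e-04 -1.e+00] q6 1.63
need mm [ 1.  -4.7  2.5]
t: 10.3
ee_pos: [0.6082, 0.3092, 0.2047]
orientation: [0.988, 0.153, -0.0, -0.001]
ft_force: [-1.6, 5.3, -0.1]
gripper_width: 0.0139
t: 10.8
ee_pos: [0.6081, 0.3094, 0.2047]
orientation: [0.988, 0.154, -0.0, -0.001]
ft_force: [-1.8, 4.9, -0.6]
gripper_width: 0.0138
```

Gripped at 13.8 mm. Relieve the side force, lift 140 mm.

```bash
python3 -m creep '[{"tx":0,"ty":-2.5,"tz":0,"roll":0},{"tx":0,"ty":0,"tz":-10,"roll":0},{"tx":0,"ty":0,"tz":-15,"roll":0},{"tx":0,"ty":0,"tz":-25,"roll":0},{"tx":0,"ty":0,"tz":-30,"roll":0},{"tx":0,"ty":0,"tz":-30,"roll":0},{"tx":0,"ty":0,"tz":-25,"roll":0},{"tx":0,"ty":0,"tz":-5,"roll":0}]'; python3 -c "
from h import *
to([.5245,.0100,.3447])"
```

```text
t: 11.8
ee_pos: [0.6087, 0.3104, 0.3479]
orientation: [0.988, 0.154, 0.002, -0.0]
ft_force: [-1.0, 0.6, -2.6]
gripper_width: 0.0137
t 11.8 tcp [0.6087 0.3104 0.3479] w 0.0137 F [-1.   0.6 -2.6] yang -1.2623 tilt [ 4.6e-03  8.0e-04 -1.0e+00] q6 1.63
need mm [-171.4  260.6    2.6]
```

```bash
python3 -m creep '[{"tx":-15,"ty":23,"tz":0,"roll":0},{"tx":-25,"ty":38,"tz":0,"roll":0},{"tx":-30,"ty":46,"tz":0,"roll":0},{"tx":-31,"ty":47,"tz":0,"roll":0},{"tx":-30,"ty":46,"tz":0,"roll":0},{"tx":-25,"ty":38,"tz":0,"roll":0},{"tx":-15,"ty":22,"tz":0,"roll":0},{"tx":0,"ty":0,"tz":0,"roll":0}]';python3 -m creep '[{"tx":0,"ty":0,"tz":0,"roll":0},{"tx":0,"ty":0,"tz":0,"roll":0},{"tx":0,"ty":0,"tz":0,"roll":0},{"tx":0,"ty":0,"tz":0,"roll":0}]'
python3 - <<'E'
from h import *
to([.5245,.010,.3447])
s,Ks,Ts=cam('scene');t,Kt,Tt=cam('top')
def c(i,x,y,w,h,f): return cv2.resize(i[y:y+h,x:x+w],None,fx=f,fy=f,interpolation=cv2.INTER_CUBIC)
save('z3.png',np.hstack([c(s,290,140,80,100,5),c(t,240,210,80,100,5)]))
E
```

```text
t: 12.8
ee_pos: [0.5227, 0.0092, 0.3442]
orientation: [0.988, 0.152, -0.001, 0.0]
ft_force: [0.4, 0.3, -2.3]
gripper_width: 0.0135
t: 13.3
ee_pos: [0.5239, 0.0115, 0.3446]
orientation: [0.988, 0.154, -0.0, -0.0]
ft_force: [0.4, 0.1, -1.9]
gripper_width: 0.0131
t 13.3 tcp [0.5239 0.0115 0.3446] w 0.0131 F [ 0.4  0.1 -1.9] yang -1.2611 tilt [-2.e-04  1.e-04 -1.e+00] q6 1.15
need mm [ 0.1  1.6 -0.1]
```

View pics/z3.png

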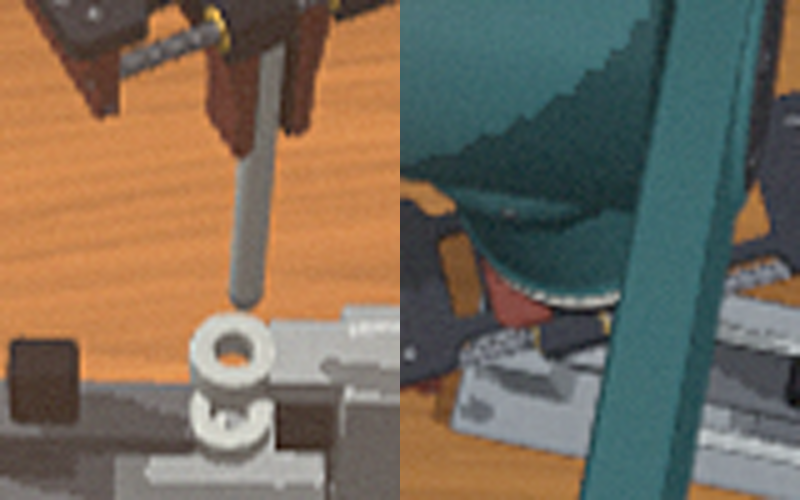

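The rod hangs above the eye. In the scene crop its tip is at (247,300) and the eye hole at (232,347). The top view is blocked by the arm. I'll use the held rod, whose position the arm knows, to correct the scene camera's bias at the eye.

Run:
```python
from h import *
s,K,T=cam('scene');st=bot.observe();p=st['ee_pos']
h=cv2.cvtColor(s,cv2.COLOR_RGB2HSV)
for v in (176,180,184,188,192,196,199,200,201,202):
    r=h[v,330:352]; g=np.where(r[:,1]<90)[0]; 
    if len(g): print(v,g.min()+330,g.max()+330,(g.min()+g.max())/2+330)
off=np.array([.952,.305])*0
for z in (.15,.17,.2,.22): print('pred axis',z,proj(K,T,[p[0],p[1],z]).round(2))
b=s[200:222,326:348].max(2);print('hole dark');
k=(s[...,:].max(2)<135).astype(np.uint8);k2=np.zeros_like(k);k2[203:216,329:344]=k[203:216,329:344]
n,l,stt,ce=cv2.connectedComponentsWithStats(k2);print(stt.tolist(),ce.round(1).tolist())
print(b[3:18].tolist())
print('ue pred',proj(K,T,[.524,.0085,.12]),proj(K,T,[.525,.0085,.12]),proj(K,T,[.524,.0095,.12]))
```

```text
176 337 343 340.0
180 337 343 340.0
184 336 343 339.5
188 336 342 339.0
192 336 342 339.0
196 336 341 338.5
199 336 341 338.5
200 336 340 338.0
201 338 339 338.5
202 335 339 337.0
pred axis 0.15 [336.99 200.77]
pred axis 0.17 [337.44 195.02]
pred axis 0.2 [338.15 186.03]
pred axis 0.22 [338.64 179.76]
hole dark
[[0, 0, 640, 480, 307174], [333, 207, 7, 5, 25], [343, 215, 1, 1, 1]] [[319.5, 239.5], [336.2, 208.6], [343.0, 215.0]]
[[206, 203, 207, 201, 203, 208, 209, 202, 202, 207, 205, 206, 211, 208, 205, 204, 206, 208, 197, 195, 197, 193], [201, 206, 209, 205, 204, 208, 210, 209, 207, 207, 206, 209, 208, 210, 206, 200, 198, 182, 177, 180, 187, 176], [209, 212, 211, 209, 208, 208, 208, 211, 213, 211, 198, 200, 214, 206, 206, 206, 205, 179, 184, 183, 183, 185], [204, 209, 194, 205, 210, 205, 207, 205, 184, 164, 153, 156, 186, 196, 206, 201, 204, 201, 183, 178, 180, 180], [203, 199, 184, 208, 203, 204, 206, 171, 126, 106, 103, 106, 128, 161, 198, 207, 203, 197, 186, 180, 178, 183], [200, 195, 207, 205, 205, 202, 188, 110, 107, 106, 113, 109, 106, 129, 166, 213, 202, 199, 195, 177, 177, 1
[... 396 characters left out ...]
7, 215, 180, 183, 207, 206, 205, 192, 177, 180, 185], [224, 202, 142, 181, 210, 208, 203, 208, 201, 208, 203, 205, 207, 210, 211, 208, 210, 205, 185, 182, 183, 179], [225, 216, 139, 149, 199, 211, 210, 207, 211, 209, 211, 207, 210, 204, 205, 211, 206, 176, 180, 183, 181, 183], [228, 227, 141, 138, 154, 178, 195, 215, 212, 208, 208, 205, 212, 210, 212, 189, 163, 126, 185, 188, 185, 185], [183, 183, 134, 136, 131, 128, 154, 175, 184, 190, 197, 199, 185, 184, 174, 131, 101, 105, 147, 144, 149, 147], [116, 114, 116, 129, 125, 127, 114, 120, 128, 139, 151, 151, 133, 128, 118, 107, 111, 93, 95, 98, 97, 93]]
ue pred [335.07197291 209.24913034] [335.15426959 209.64376842] [335.54495901 209.19079564]
```

Rod bias in the scene view is +1.1 px (2.3 mm in y), so the eye is about (0.524, 0.0087). The rod needs about -2.8 mm in y. Shift, then enter gently.

```bash
python3 -m creep '[{"tx":-0.8,"ty":2.7,"tz":0,"roll":0},{"tx":0,"ty":0,"tz":10,"roll":0},{"tx":0,"ty":0,"tz":10,"roll":0},{"tx":0,"ty":0,"tz":5,"roll":0},{"tx":0,"ty":0,"tz":0,"roll":0},{"tx":0,"ty":0,"tz":0,"roll":0}]';python3 -m creep '[{"tx":0,"ty":0,"tz":3,"roll":0},{"tx":0,"ty":0,"tz":3,"roll":0},{"tx":0,"ty":0,"tz":3,"roll":0},{"tx":0,"ty":0,"tz":3,"roll":0},{"tx":0,"ty":0,"tz":0,"roll":0}]'
python3 -c "
from h import *
to([.524,.0087,.2247])"
```

```text
t: 14.2
ee_pos: [0.5241, 0.0082, 0.3198]
orientation: [0.988, 0.154, 0.0, -0.0]
ft_force: [0.1, -0.4, -2.4]
gripper_width: 0.0137
t: 14.82
ee_pos: [0.5237, 0.0082, 0.3073]
orientation: [0.988, 0.154, -0.0, -0.0]
ft_force: [0.4, -0.2, -2.0]
gripper_width: 0.0136
t 14.825 tcp [0.5237 0.0082 0.3073] w 0.0136 F [ 0.4 -0.2 -2. ] yang -1.262 tilt [-7.e-04  2.e-04 -1.e+00] q6 1.15
need mm [ 0.5 -0.4 82.6]
```

```bash
python3 -m creep '[{"tx":0,"ty":0,"tz":5,"roll":0},{"tx":0,"ty":0,"tz":5,"roll":0},{"tx":0,"ty":0,"tz":5,"roll":0},{"tx":0,"ty":0,"tz":5,"roll":0},{"tx":0,"ty":0,"tz":5,"roll":0},{"tx":0,"ty":0,"tz":5,"roll":0},{"tx":0,"ty":0,"tz":0,"roll":0}]'
python3 - <<'E'
from h import *
to([.524,.0087,.2247])
s,Ks,Ts=cam('scene')
save('z4.png',cv2.resize(s[160:240,290:370],None,fx=6,fy=6,interpolation=cv2.INTER_CUBIC))
E
```

```text
t: 15.7
ee_pos: [0.5236, 0.0082, 0.2772]
orientation: [0.988, 0.154, -0.0, -0.0]
ft_force: [-1.2, 0.1, -2.9]
gripper_width: 0.0138
t 15.7 tcp [0.5236 0.0082 0.2772] w 0.0138 F [-1.2  0.1 -2.9] yang -1.262 tilt [-1.e-03  2.e-04 -1.e+00] q6 1.15
need mm [ 0.6 -0.3 52.5]
```

View pics/z4.png

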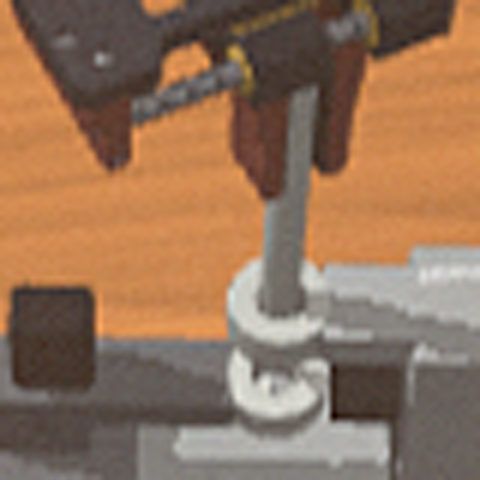

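The rod is through the upper eye, near the middle of the ring at crop (282,305), and forces are at noise level. Continue through the lower eye.

```bash
python3 -m creep '[{"tx":0.5,"ty":0,"tz":4,"roll":0},{"tx":0,"ty":0,"tz":4,"roll":0},{"tx":0,"ty":0,"tz":4,"roll":0},{"tx":0,"ty":0,"tz":4,"roll":0},{"tx":0,"ty":0,"tz":4,"roll":0},{"tx":0,"ty":0,"tz":0,"roll":0}]';python3 -m creep '[{"tx":0,"ty":0,"tz":5,"roll":0},{"tx":0,"ty":0,"tz":5,"roll":0},{"tx":0,"ty":0,"tz":5,"roll":0},{"tx":0,"ty":0,"tz":5,"roll":0},{"tx":0,"ty":0,"tz":5,"roll":0},{"tx":0,"ty":0,"tz":5,"roll":0},{"tx":0,"ty":0,"tz":2,"roll":0},{"tx":0,"ty":0,"tz":0,"roll":0}]';python3 -m creep '[{"tx":0,"ty":0,"tz":0,"roll":0},{"tx":0,"ty":0,"tz":0,"roll":0},{"tx":0,"ty":0,"tz":0,"roll":0},{"tx":0,"ty":0,"tz":0,"roll":0}]'
python3 - <<'E'
from h import *
to([.524,.0087,.2247])
s,K,T=cam('scene')
print('pred rod top px',proj(K,T,[.524,.0087,.21]),'low end',proj(K,T,[.524,.0087,.03]),'base end groove',proj(K,T,[.524,.0087,.04]))
save('z5.png',cv2.resize(s[160:250,290:380],None,fx=6,fy=6,interpolation=cv2.INTER_CUBIC))
E
```

```text
t: 16.5
ee_pos: [0.5241, 0.0084, 0.2572]
orientation: [0.988, 0.154, -0.0, -0.0]
ft_force: [1.0, -0.4, -1.8]
gripper_width: 0.0137
t: 17.5
ee_pos: [0.5244, 0.0084, 0.2255]
orientation: [0.988, 0.154, -0.0, -0.0]
ft_force: [0.1, 0.0, -1.5]
gripper_width: 0.0138
t: 18.0
ee_pos: [0.5244, 0.0083, 0.2257]
orientation: [0.988, 0.154, 0.0, -0.0]
ft_force: [-0.0, 0.7, -1.5]
gripper_width: 0.0135
t 18.0 tcp [0.5244 0.0083 0.2257] w 0.0135 F [-0.   0.7 -1.5] yang -1.262 tilt [ 1.e-04  1.e-04 -1.e+00] q6 1.15
need mm [-0.3 -0.5  1. ]
pred rod top px [337.12403455 183.12067147] low end [333.47604461 231.79286092] base end groove [333.65241045 229.43975375]
```

View pics/z5.png

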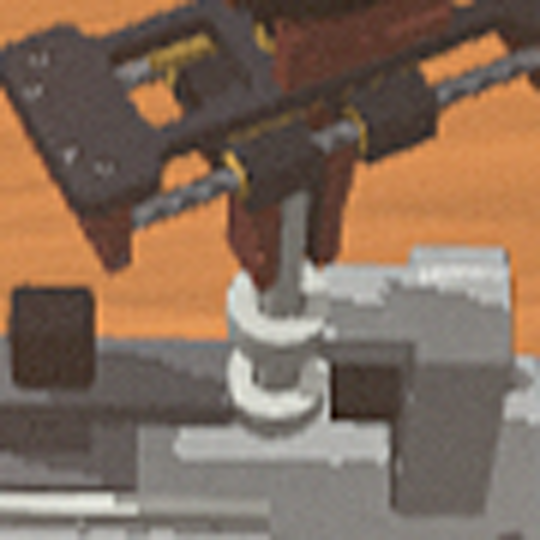

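The rod passes through both eyes: upper ring at crop (280,305), lower ring (278,380). The grip has not moved from its end-stop position. Lower end works out to z of about 31 mm (allowed 17–44.5), and forces are low. Handing in.

```bash
python3 -c "
from h import *
print(bot.hand_in()); to([.524,.0087,.2247])"
```

```text
the job is handed in; nothing more can be done
None
the job is handed in; nothing more can be done
```

The job is handed in at about 18 s of robot time. The arm was still gripping the long rod, which stands upright through both eyes; no verdict was given.

**What I did:**
- I dragged the black grip about 67 mm to its end stop, where the arm met a 15 N reaction, and the two eyes lined up in both camera views.
- I lifted the long rod from the rack and lowered it through the upper eye, then the lower eye.

**Last checks:**
- **Rod position:** the last picture shows the rod through both rings. The gripper reads 13.5 mm at a 30 N grip setting, the tool is vertical, and side forces are under 1 N.
- **Lower end:** it works out at about 31 mm above the bench, which is 25 mm below the lower eye's underside and 19 mm above the base plate. I calculated this from the arm's height, assuming the rod did not slip in the fingers. The groove itself was hidden behind the lower eye in the picture, so I did not see it.
- **Slide:** the grip had not moved from its end-stop position in the pictures.
- **Other objects:** the arm met nothing on its way, but I took no final picture of the other two rods, the spray can, the wrench or the jar.

**Disagreement:** the scene camera read about 2.3 mm off in y compared with the arm. I corrected for this using the held rod before inserting it, and it went in without noticeable force.

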